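# Snap the bottle opener onto its dock ring

### The arm

A 6-joint arm with a two-finger parallel gripper is mounted at the origin on a cart in front of the work surface, level with it; the furniture and walls round the work are solid. World frame = base frame: x ahead of the robot, y to its left, z up, the work surface at z = 0. Lengths are in mm, angles in rad, forces in N, time in s.
With the tool pointing down it reaches from about 350 to 775 mm from the base axis. Payload 7.3 kg.
Tool frame: the origin (TCP) lies at the very end of the fingers, on their centre line; the grasp point (between the pads) lies 19 mm behind it; z points along the fingers, y is the line along which they close (so a half turn about z gives the same grasp; the last joint's range is limited). The gripper opens to 92 mm and grips with 3 to 60 N. Pads are 19 mm wide; open, the fingers measure 130 mm over their backs; the gripper's body (75 mm by 190 mm) begins 47 mm behind the grasp point.
Start: joints at [1.122, 0.342, 1.524, -0, 1.275, -0.146], TCP at [156.537, 501.14, 226.741] pointing down, gripper open.
Joint ranges: [-2.53, 2.53], [-0.77, 2.02], [0.04, 2.7], [-1, 4.14], [0.28, 2.66], [-3.11, 3.11]. Speed limits (rad/s): [2.57, 2.57, 3.14, 3.14, 3.14, 3.14].

### API

Orientations are given as [roll, pitch, yaw] about the fixed x, y, z axes, in that order (R = Rz(yaw) Ry(pitch) Rx(roll)).
In Python, from plant import bot gives the robot as it stands.
- The arm moves only by the tool jog_arm, never from a script. Its argument "targets" is a list of rows, each an object with "xyz": the shift along the tool's x, y, z as a fraction of full scale, a list of three; "spin": the turn about the tool's z as a fraction of full scale. In form: [{"xyz": [x, y, z], "spin": spin}, ...]. A call has exactly 10 rows; each row shifts and turns the commanded pose from where the row before left it, along the tool's axes as they then stand; what a row does not reach is not made up. Full scale, the value 1, is 80 mm for a shift and 0.1 rad for a turn. A row lasts 1/8 s, in which the tool goes at most 62.5 mm and 10.7 degrees, less where a joint would pass 70% of its speed; a pose out of reach is approached as far as the arm can. A call with a number of a shift or a turn outside -1 to 1 is refused whole. A call with a gripper value outside its range is refused whole. "gripper" is the opening in per cent of the stroke, from 0 (shut) to 100 (fully open), set as the call begins (left out, the last holds). The fingers move at their own pace and stop on an object; the grip force is fixed at half the most. Time passes only in rows, so rows that do not move let the fingers close, or fill a call up. It gives the time, the measured TCP pose, the force, the opening and the grip force at its end, in the units of the state.
- bot.get_obs(): the state, without advancing time (a new reading comes with each control period).
- bot.capture(name): name is "scene" or "top" or "wrist"; returns the picture (384x512x3 uint8, blue, green, red); there is no depth.
- bot.get_calibration(name): a dict with "vfov" (degrees; the focal length in pixels is half the picture's height over the tangent of half this angle, whatever the lens; pixels are square), "cx", "cy" (the principal point, pixels), "k1" (the pictures are not rectified: a ray, as slopes to the right and down, at radius r is drawn at 1 + k1 r^2 times it, then the intrinsics apply), "eye" and "rotation" of the camera in the world. Camera axes: x right, y down, z forward; pixel columns grow to the right and rows downward; lengths in mm; the calibration is good to about 2 mm. A picture is of the moment at which its call begins: read the wrist's pose just before it. get_calibration takes no time and is no camera call; for the wrist camera it gives the pose at the moment of the call.
- bot.close_job(): hands the job in; it is judged then, once.
The state is a dict: "time": time; "joint_positions": joint angles; "dq": joint speeds; "tau": joint torques, N m; "tool_pos": TCP position; "tcp_rot": TCP orientation; "contact_force": force on the tool from outside, world axes, zero at the start; "moment": the same for the moment, N m; "grip_width": finger opening in mm; "finger_force": force on a finger pad.
Only numpy, scipy, OpenCV 4.12 (cv2) and the standard library are available. Lean on these libraries where they do the work, as an engineer would, in place of code of your own. Each camera call takes 0.05 s, during which the arm holds its last target. There are 200 camera calls.

### The job

Pick up the bottle opener by its red grip and push its snap hook straight onto the front bar of the steel ring that stands on the wooden dock, feeling for where the bar really is, until the sprung gate gives way and flicks shut again with the bar caught inside. Press firmly but never hard (keep well under 20 N on the dock), then leave the opener hooked on, lying flat on the dock plate with the grip towards the dock's open front end, and leave the other kitchen things where they are.

Things in the scene. Friction and masses are not known exactly. Their poses are not given: they have to be found in the camera images.
- opener: Loose steel bottle opener, red grip, 147 x 30 x 12 mm, 0.13 kg, lying flat. Origin: underside, mid grip; x points to the hook's mouth, z up. Grip: x -32 to 30 mm, 16 mm wide (y), 12 mm tall, to be pinched from above; behind it a hoop 38 mm wide to x -66. Hook ahead: two prongs along x, inner faces y +9 and -9 mm, outer +15 and -15, z 0 to 10, open at the front (x 80).
- opener_pocket (a point): Middle of the hook's pocket, opener x 58, y 0, z 5 mm. Back wall of the pocket: x 46 (hard). Shut gate: a flap across the mouth, x 70 to 74. With the ring's 8 mm bar caught behind the gate, the bar's axis lies at opener x 50 (on the back wall) to 66 (on the gate).
- gate (a joint): Brass gate of the hook, hinged at opener x 72, y -11.5 mm, sprung shut. Angle in rad: 0 shut, to 1.45 pushed inward (towards the grip), its only way. Pushing the bar in takes up to about 13 N, most half way; first touch comes with the bar's axis at opener x 78; the gate flicks back to 0 when it is at about x 55 (22 mm on); at 50 it meets the back wall.
- dock: Fixed dark wooden plate 190 x 76 mm (x, y), 10 mm thick. Origin: centre of underside. x points from its open front end (where the grip goes) to its back. On it in its x-z plane stands a steel D-ring of 8 mm round bar: a vertical front bar (straight from z 10 to 58 mm) and a back bar 48 mm behind, joined at the top (top edge z 70).
- ring_bar (a point): Dock x 24, y 0, z 30 mm: nominal place of the front bar's axis; axes as the dock's. The ring's foot is clamped somewhere along a slot: the true bar stands up to 13 mm before or behind this point along dock x (y is true). Not measured: feel for it. The ring does not yield. Rules call the true bar ring_front_bar_c0.
- spice_jar: Bystander: glass spice jar with a black cap, 41 mm across, 105 mm tall, at the back; origin under its middle.
- salt_shaker: Bystander: clear salt shaker with a grey top, 44 mm across, 90 mm tall, at the back; origin under its middle.
- mug: Bystander: white mug, 83 mm across, 70 mm tall, at the back right; origin under its middle.
- kitchen_timer: Bystander: white and grey round kitchen timer, 58 mm across, 41 mm tall, at the left; origin under its middle.
- pod: Bystander: coffee pod, 51 mm across, 43 mm tall, at the left; origin under its middle.

How it is judged:
By the outcome, as a careful person would: the job done as asked, in the order asked, and still so for the second after the job is handed in, with the robot touching nothing.
It also fails if it takes over 72 s, if anything falls off the work surface, if the arm or the gripper's body presses on something with over 40 N, if the wrist force passes 120 N, or if a joint passes its speed limit or range.

## Working session

There is one attempt and no reset: what is moved stays moved. The work goes in short steps, Python scripts to look and compute and a tool call to move; the robot and the scene stay as the last step left them, time stands still between calls to the robot, and variables do not carry over. Pictures are saved under pics/ and viewed, at most 10 in all, crops included, and the job is handed in when it is done.

Besides the shell and the picture viewer there is one more tool, called after "Call:" as name(argument=value, ...) on one line, values as JSON. jog_arm: Moves the arm, as the interface text tells. Shift numbers are shares of 80 mm and turn numbers shares of 0.1 rad, none past 1 either way. Its arguments: {"type":"object","properties":{"targets":{"type":"array","items":{"type":"object","properties":{"xyz":{"type":"array","items":{"type":"number"}},"spin":{"type":"number"}}}},"gripper":{"type":"number"}},"required":["targets"]}

```bash
mkdir -p pics; cat > h.py <<'E'
import numpy as np, cv2
from plant import bot
def ray(c,px):
    f=192/np.tan(np.radians(c["vfov"])/2)
    d=np.array([(px[0]-c["cx"])/f,(px[1]-c["cy"])/f]);u=d.copy()
    for _ in range(20): u=d/(1+c["k1"]*(u@u))
    return np.array(c["eye"]),np.array(c["rotation"])@np.array([u[0],u[1],1])
def onz(c,px,z):
    e,d=ray(c,px); return e+d*(z-e[2])/d[2]
def st():
    o=bot.get_obs()
    for k in("time","tool_pos","tcp_rot","contact_force","grip_width","joint_positions"): print(k,np.round(o[k],3))
E
python3 - <<'E'
from h import *
st()
for n in("top","scene"):
    im=bot.capture(n); cv2.imwrite(f"pics/{n}0.png",im); print(bot.get_calibration(n))
E
```

```text
time 0.0
tool_pos [156.347 500.763 226.045]
tcp_rot [-3.14  -0.     2.839]
contact_force [ 0.521 -0.512  0.283]
grip_width 91.759
joint_positions [ 1.122  0.343  1.525  0.     1.275 -0.146]
{'vfov': 57.28613891168294, 'cx': 252.3808157027253, 'cy': 187.44625177192566, 'k1': 0.014181436052078219, 'eye': array([532.30587401, 184.11798862, 885.16933295]), 'rotation': array([-3.10297741,  0.03770383, -1.56554403])}
{'vfov': 46.47745322800164, 'cx': 252.67983852005764, 'cy': 195.03028969391764, 'k1': 0.010982447413691745, 'eye': array([  87.60419086, -530.49530468,  744.51367132]), 'rotation': array([-2.22144036,  0.0152832 , -0.59807334])}
```

```bash
sed -i 's/^from plant/from scipy.spatial.transform import Rotation as Ro\nfrom plant/; s/np.array(c\["rotation"\])@/Ro.from_euler("xyz",c["rotation"]).as_matrix()@/' h.py; python3 -c "
import cv2
cv2.imwrite('pics/t.png',cv2.resize(cv2.imread('pics/top0.png'),(800,600)))"
```

```text
(no output)
```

View pics/t.png

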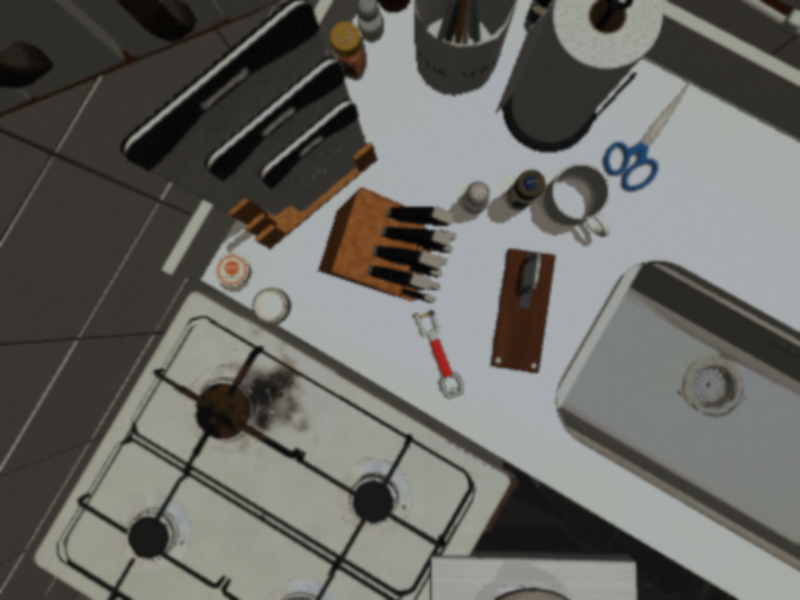

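View pics/scene0.png

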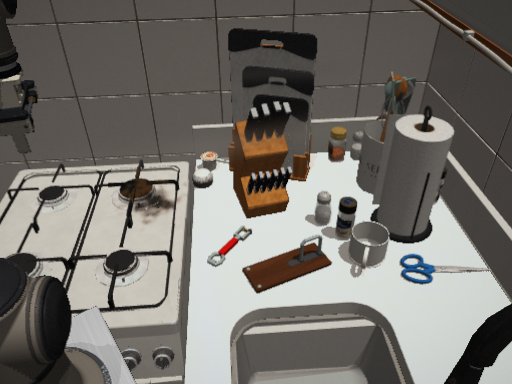

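```bash
python3 - <<'E'
from h import *
c=bot.get_calibration("top"); im=cv2.imread("pics/top0.png"); b,g,r=[im[...,i].astype(int) for i in range(3)]
def big(m,x0,x1,y0,y1):
    k=np.zeros_like(m,np.uint8);k[y0:y1,x0:x1]=m[y0:y1,x0:x1]
    cs,_=cv2.findContours(k,0,1); return max(cs,key=cv2.contourArea)
q=big((r>120)&(g<80)&(b<80),255,310,190,265)
R=cv2.minAreaRect(q);bx=cv2.boxPoints(R);print("grip px",R)
P=np.array([onz(c,p,9)[:2] for p in bx]);print(P.round(1),P.mean(0))
im2=im
q=big((r<130)&(r>b+15),305,362,150,245)
R=cv2.minAreaRect(q);bx=cv2.boxPoints(R);print("dock px",R)
D=np.array([onz(c,p,10)[:2] for p in bx]);print(D.round(1),D.mean(0))
for A in(P,D):
    e=[np.linalg.norm(A[1]-A[0]),np.linalg.norm(A[2]-A[1])];v=(A[1]-A[0]) if e[0]>e[1] else A[2]-A[1]
    print(e,np.arctan2(v[1],v[0]))
cv2.imwrite("pics/z.png",cv2.resize(im[145:265,250:370],(600,600),interpolation=cv2.INTER_CUBIC))
E
```

```text
grip px ((281.934326171875, 228.83108520507812), (24.491010665893555, 5.384916305541992), 68.74949645996094)
[[489.4 160.8]
 [494.3 148.4]
 [438.2 126.4]
 [433.3 138.8]] [463.78278599 143.59624034]
dock px ((334.2677917480469, 198.31744384765625), (30.372209548950195, 75.43592071533203), 8.426968574523926)
[[453.3  65.5]
 [637.8  38. ]
 [626.8 -35.5]
 [443.1  -7.6]] [540.2338513   15.10138153]
[np.float64(13.351440331662745), np.float64(60.25695538044483)] -2.7679751794920096
[np.float64(186.56402959667815), np.float64(74.36575635149605)] -0.14804828617293306
```

View pics/z.png

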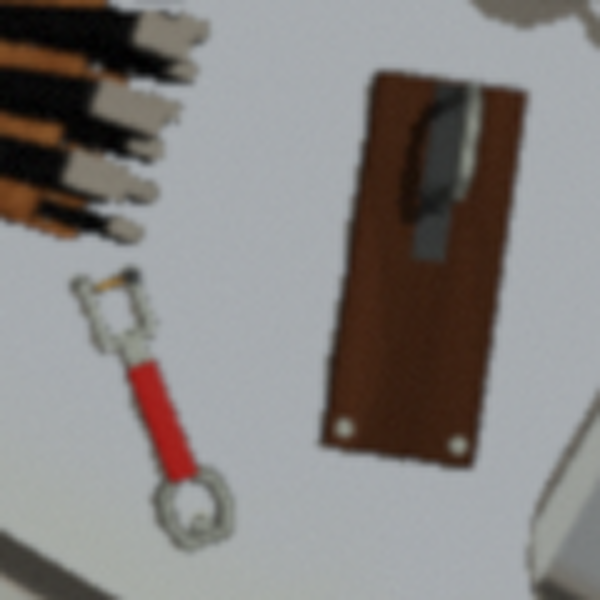

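Call:
jog_arm(targets=[{"xyz": [0,0,0],"spin": -0.97},{"xyz": [0,0,0],"spin": -0.97},{"xyz": [0,0,0],"spin": -0.97},{"xyz": [0,0,0],"spin": -0.97},{"xyz": [0,0,0],"spin": -0.97},{"xyz": [0,0,0],"spin": -0.97},{"xyz": [0,0,0],"spin": -0.95},{"xyz": [-0.216,-0.618,0],"spin": 0},{"xyz": [-0.216,-0.618,0],"spin": 0},{"xyz": [-0.216,-0.618,0],"spin": 0}], gripper=60)

```text
time: 1.35
tool_pos: [259.6, 380.7, 226.4]
tcp_rot: [-3.141, -0.0, -2.767]
contact_force: [-0.2, -0.5, 0.7]
grip_width: 55.4
finger_force: 0.0
```

Call:
jog_arm(targets=[{"xyz": [-0.216,-0.618,0],"spin": 0},{"xyz": [-0.216,-0.618,0],"spin": 0},{"xyz": [-0.216,-0.618,0],"spin": 0},{"xyz": [-0.216,-0.618,0],"spin": 0},{"xyz": [-0.216,-0.618,0.2],"spin": 0},{"xyz": [-0.216,-0.618,0.3],"spin": 0},{"xyz": [0,0,0.3],"spin": 0},{"xyz": [0,0,0],"spin": 0},{"xyz": [0,0,0],"spin": 0},{"xyz": [0,0,0],"spin": 0}])

```text
time: 2.6
tool_pos: [464.2, 144.5, 163.8]
tcp_rot: [-3.141, 0.002, -2.766]
contact_force: [-0.5, 0.7, 0.3]
grip_width: 54.9
finger_force: 0.0
```

```bash
python3 - <<'E'
from h import *
st(); c=bot.get_calibration("wrist"); im=bot.capture("wrist"); cv2.imwrite("pics/w1.png",im); print(c)
import json; json.dump({k:np.array(v).tolist() for k,v in c.items()},open("w1.json","w"))
E
```

```text
time 2.6
tool_pos [464.215 144.499 163.845]
tcp_rot [-3.141e+00  2.000e-03 -2.766e+00]
contact_force [-0.517  0.704  0.308]
grip_width 54.931
joint_positions [ 0.144  0.334  1.725  0.     1.08  -1.802]
{'vfov': 63.4644347612807, 'cx': 253.43646365452685, 'cy': 195.81467648473608, 'k1': -0.042787920481164074, 'eye': array([400.81820836, 118.4742446 , 322.7338993 ]), 'rotation': array([2.87899800e+00, 5.84757632e-04, 1.94665901e+00])}
```

View pics/w1.png

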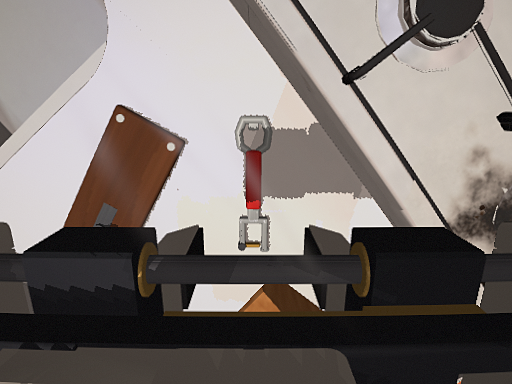

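```bash
python3 - <<'E'
from h import *; import json
c=json.load(open("w1.json")); im=cv2.imread("pics/w1.png"); b,g,r=[im[...,i].astype(int) for i in range(3)]
m=((r>90)&(g<60)&(b<60)).astype(np.uint8); m[:, :230]=0; m[:,280:]=0; m[:140]=0;m[225:]=0
q=max(cv2.findContours(m,0,1)[0],key=cv2.contourArea); R=cv2.minAreaRect(q); print(R)
P=np.array([onz(c,p,12)[:2] for p in cv2.boxPoints(R)]);print(P.round(1),P.mean(0))
for i in(0,1):
    v=P[i+1]-P[i];print(np.linalg.norm(v),np.arctan2(v[1],v[0]))
m=((r>b+25)&(r<170)).astype(np.uint8); m[:,200:]=0;m[225:]=0
q=max(cv2.findContours(m,0,1)[0],key=cv2.contourArea)[:,0]
k=m*255; cv2.imwrite("pics/m.png",k)
# corners: top-most and right-most; edges fit
for nm,i in(("top",q[:,1].argmin()),("right",q[:,0].argmax())): print(nm,q[i],onz(c,q[i],10))
def edge(a,b):
    a,b=np.array(a,float),np.array(b,float);u=(b-a)/np.linalg.norm(b-a);t=(q-a)@u;s=np.abs((q-a)@[-u[1],u[0]])
    s=q[(s<4)&(t>6)&(t<np.linalg.norm(b-a)-6)]; W=np.array([onz(c,p,10)[:2] for p in s],np.float32)
    return cv2.fitLine(W,2,0,.01,.01).ravel()
A,B=q[q[:,1].argmin()],q[q[:,0].argmax()]
C=q[(q[:,1]<=215)&(q[:,0]>B[0]-80)]; 
for nm,a,bb in(("front",A,B),("left",B,(B[0]-35,B[1]+75)),("right",A,(A[0]-50,A[1]+112))):
    L=edge(a,bb);print(nm,L,np.arctan2(L[1],L[0]))
E
```

```text
((253.0, 192.5), (14.0, 31.0), 0.0)
[[493.7 146.6]
 [462.9 134.6]
 [457.6 147.9]
 [488.3 160.2]] [475.65115849 147.3245749 ]
33.08837927461186 -2.771927042558722
14.278640818781726 1.9467713643596372
top [117 105] [442.52011985  -8.75862511  10.        ]
right [182 143] [454.41942633  62.56271192  10.        ]
front [1.7973618e-01 9.8371488e-01 4.4774887e+02 2.6968113e+01] 1.3900781
left [ 9.8993081e-01 -1.4155194e-01  4.9718338e+02  5.7395222e+01] -0.14202897
right [ 9.8905689e-01 -1.4753450e-01  5.0650018e+02 -1.8868652e+01] -0.14807504
```

Call:
jog_arm(targets=[{"xyz": [0.015,-0.014,0.5],"spin": 0},{"xyz": [0,0,0.5],"spin": 0},{"xyz": [0,0,0.5],"spin": 0},{"xyz": [0,0,0.3],"spin": 0},{"xyz": [0,0,0.14],"spin": 0},{"xyz": [0,0,0.07],"spin": 0},{"xyz": [0,0,0],"spin": 0},{"xyz": [0,0,0],"spin": 0},{"xyz": [0,0,0],"spin": 0},{"xyz": [0,0,0],"spin": 0}], gripper=50)

```text
time: 3.9
tool_pos: [463.4, 142.4, 2.3]
tcp_rot: [-3.141, 0.001, -2.767]
contact_force: [-0.5, 0.1, -0.1]
grip_width: 45.9
finger_force: 0.0
```

Call:
jog_arm(targets=[{"xyz": [0,0,0],"spin": 0},{"xyz": [0,0,0],"spin": 0},{"xyz": [0,0,0],"spin": 0},{"xyz": [0,0,0],"spin": 0},{"xyz": [0,0,0],"spin": 0},{"xyz": [0,0,0],"spin": 0},{"xyz": [0,0,0],"spin": 0},{"xyz": [0,0,0],"spin": 0},{"xyz": [0,0,0],"spin": 0},{"xyz": [0,0,0],"spin": 0}], gripper=0)

```text
time: 5.15
tool_pos: [463.2, 142.4, 1.9]
tcp_rot: [3.142, 0.0, -2.767]
contact_force: [-0.0, 1.3, -0.7]
grip_width: 15.1
finger_force: 30.0
```

Call:
jog_arm(targets=[{"xyz": [0,0,-0.25],"spin": 0},{"xyz": [0,0,-0.25],"spin": 0.2},{"xyz": [0,0,0],"spin": 1},{"xyz": [0,0,0],"spin": 1},{"xyz": [0,0,0],"spin": 1},{"xyz": [0,0,0],"spin": 1},{"xyz": [0,0,0],"spin": 1},{"xyz": [-0.045,-0.48,0],"spin": 0},{"xyz": [-0.045,-0.48,0],"spin": 0},{"xyz": [-0.045,-0.48,0],"spin": 0}])

```text
time: 6.4
tool_pos: [456.9, 25.7, 41.8]
tcp_rot: [-3.142, -0.0, 2.996]
contact_force: [-0.0, -0.5, -1.0]
grip_width: 15.5
finger_force: 30.0
```

Call:
jog_arm(targets=[{"xyz": [0,0,0],"spin": 0},{"xyz": [0,0,0],"spin": 0},{"xyz": [0,0,0],"spin": 0},{"xyz": [0,0,0],"spin": 0},{"xyz": [0,0,0.1],"spin": 0},{"xyz": [0,0,0.1],"spin": 0},{"xyz": [0,0,0],"spin": 0},{"xyz": [0,0,0],"spin": 0},{"xyz": [0,0,0],"spin": 0},{"xyz": [0,0,0],"spin": 0}])

```text
time: 7.65
tool_pos: [457.3, 26.7, 26.1]
tcp_rot: [3.141, 0.0, 2.996]
contact_force: [0.1, 0.3, -1.7]
grip_width: 15.7
finger_force: 30.0
```

```bash
python3 - <<'E'
from h import *
st()
im=bot.capture("top"); cv2.imwrite("pics/t2.png",im)
s=bot.capture("scene"); cv2.imwrite("pics/s2.png",s)
w=bot.capture("wrist"); cv2.imwrite("pics/w2.png",w)
a=cv2.resize(im[130:280,270:390],(480,600),interpolation=cv2.INTER_CUBIC)
cv2.imwrite("pics/a2.png",a)
cv2.imwrite("pics/b2.png",cv2.resize(s[200:320,200:360],(800,600),interpolation=cv2.INTER_CUBIC))
E
```

```text
time 7.65
tool_pos [457.323  26.742  26.082]
tcp_rot [3.141 0.    2.996]
contact_force [ 0.055  0.315 -1.715]
grip_width 15.663
joint_positions [-0.109  0.505  1.944  0.     0.692 -1.534]
```

View pics/b2.png

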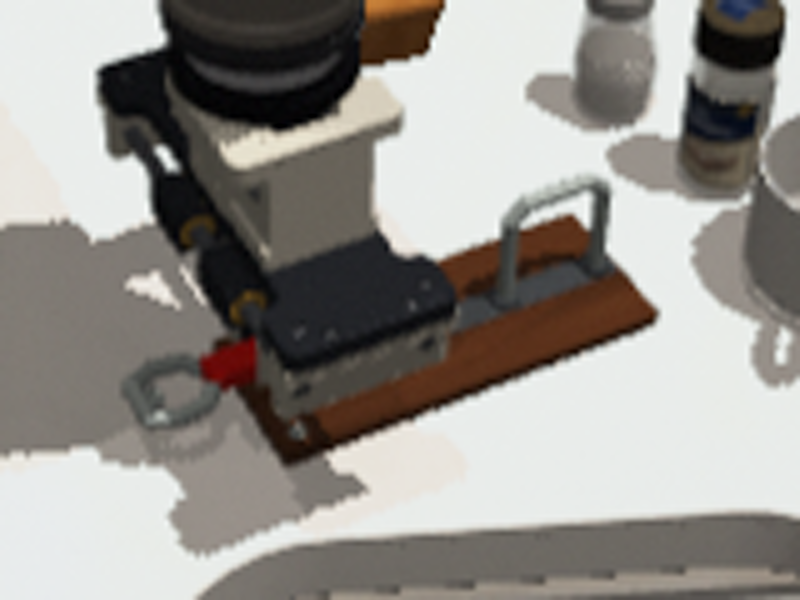

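View pics/a2.png

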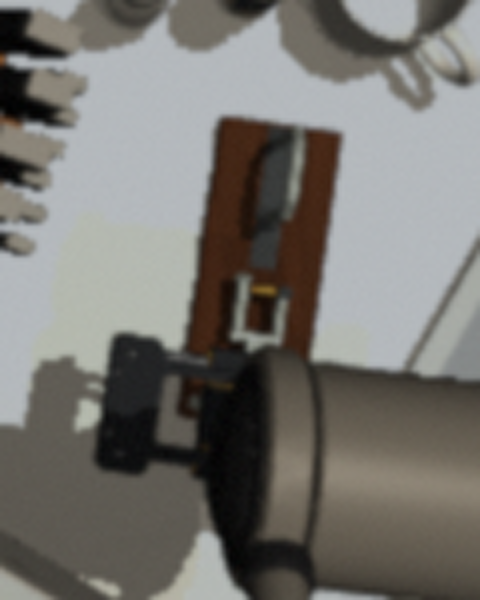

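```bash
python3 - <<'E'
from h import *
c=bot.get_calibration("top"); s=bot.get_calibration("scene")
C=np.array([541.2,14.2]);u=np.array([np.cos(-.146),np.sin(-.146)]);n=np.array([-u[1],u[0]])
def loc(p): d=np.array(p[:2])-C; return (d@u).round(1),(d@n).round(1)
im=cv2.imread("pics/t2.png").astype(int)
for y in (203,206,209): print(y,im[y,324:348].mean(1).round().astype(int))
for y in (188,191,194): print(y,"b-r",(im[y,314:358,2]-im[y,314:358,0]))
print("tool",loc([457.32,26.74]))
for nm,p,z in(("hookL",(270+242/4,130+310/4),34),("hookR",(270+280/4,130+310/4),34),("strip",(336,193),11)): print(nm,loc(onz(c,p,z)))
sc=cv2.imread("pics/s2.png").astype(int)
for y in (247,250,254,257):
    print(y,sc[y,292:312].mean(1).round().astype(int))
for p,z in(((301.7,259.5),14),((302.2,244),58)): print("bar",loc(onz(s,p,z)))
E
```

```text
203 [ 36  24  16  17  32  78 128 119  66  43  46  53  58  64  59  48  52  53
  49  46  43  42  40  39]
206 [ 36  24  17  25  58 105 123  91  50  33  28  17  16  21  40  82 117  99
  58  42  43  39  40  41]
209 [ 37  25  20  27  71 127 126  72  38  34  33  20  16  23  65 119 118  73
  44  42  41  41  40  44]
188 b-r [ 4  5  3  3  2  4 10 27 42 44 43 43 44 43 44 39 28 21 18  9  0  0 -1 -1
 -1  7 28 41 43 45 43 42 44 44 46 45 41 21 -2 -7 -7 -9 -8 -9]
191 b-r [ 4  4  5  5  5  9 16 35 42 43 43 41 40 37 41 42 41 38 28  7  0 -1  0 -1
  2 16 36 42 43 46 45 44 43 43 44 45 37 13 -5 -8 -9 -7 -8 -8]
194 b-r [ 2  3  4  5  6 10 22 39 44 43 43 43 38 39 39 39 38 35 21  3 -1 -1 -1  0
  5 24 37 42 45 44 46 43 42 42 45 42 23  2 -6 -8 -8 -8 -8 -8]
tool (np.float64(-84.8), np.float64(0.2))
hookL (np.float64(-25.4), np.float64(10.9))
hookR (np.float64(-22.0), np.float64(-11.4))
strip (np.float64(12.2), np.float64(-1.5))
247 [235 235 235 235 235 215 210 196  97  58  70  69  57  57  56  56  57  56
  56  55]
250 [122  71  56  55  54  55  56  55  54  59  69  65  57  56  56  55  47  44
  45  45]
254 [55 55 55 54 55 46 44 41 52 62 72 40 26 37 51 56 59 61 67 69]
257 [47 33 28 28 28 31 34 46 54 67 76 69 69 71 71 70 70 71 71 71]
bar (np.float64(33.3), np.float64(-3.7))
bar (np.float64(34.5), np.float64(0.5))
```

```bash
python3 - <<'E'
from h import *
c=bot.get_calibration("top")
C=np.array([541.2,14.2]);u=np.array([np.cos(-.146),np.sin(-.146)]);n=np.array([-u[1],u[0]])
def loc(p): d=np.array(p[:2])-C; return (d@u).round(1),(d@n).round(1)
for nm,p,z in(("hook209",(334.5,209),34),("hook206",(335,206.),34),("strip194",(335.6,194),10.5),("strip191",(335.8,191),10.5),("dockL",(320,194),10),("dockR",(350.1,194),10),("dockL",(320.5,191),10),("dockR",(350.8,191),10)): print(nm,loc(onz(c,p,z)))
E
```

```text
hook209 (np.float64(-27.5), np.float64(1.0))
hook206 (np.float64(-20.2), np.float64(0.9))
strip194 (np.float64(9.6), np.float64(-1.0))
strip191 (np.float64(17.0), np.float64(-0.4))
dockL (np.float64(3.9), np.float64(36.7))
dockR (np.float64(14.9), np.float64(-36.0))
dockL (np.float64(11.4), np.float64(36.5))
dockR (np.float64(22.5), np.float64(-36.7))
```

Call:
jog_arm(targets=[{"xyz": [0,-0.016,0.05],"spin": 0},{"xyz": [0,0,0.05],"spin": 0},{"xyz": [0,0,0.05],"spin": 0},{"xyz": [-0.06,0,0],"spin": 0},{"xyz": [-0.06,0,0],"spin": 0},{"xyz": [-0.06,0,0],"spin": 0},{"xyz": [-0.05,0,0],"spin": 0},{"xyz": [0,0,0],"spin": 0},{"xyz": [0,0,0],"spin": 0},{"xyz": [0,0,0],"spin": 0}])

```text
time: 9.05
tool_pos: [475.0, 22.9, 13.9]
tcp_rot: [3.142, -0.0, 2.996]
contact_force: [-0.2, -0.3, -1.9]
grip_width: 15.5
finger_force: 30.0
```

Call:
jog_arm(targets=[{"xyz": [-0.0125,0,0],"spin": 0},{"xyz": [-0.0125,0,0],"spin": 0},{"xyz": [-0.0125,0,0],"spin": 0},{"xyz": [-0.0125,0,0],"spin": 0},{"xyz": [-0.0125,0,0],"spin": 0},{"xyz": [-0.0125,0,0],"spin": 0},{"xyz": [-0.0125,0,0],"spin": 0},{"xyz": [-0.0125,0,0],"spin": 0},{"xyz": [0,0,0],"spin": 0},{"xyz": [0,0,0],"spin": 0}])

```text
time: 10.3
tool_pos: [483.1, 21.7, 13.9]
tcp_rot: [3.142, -0.0, 2.996]
contact_force: [-0.1, -0.2, -1.4]
grip_width: 15.7
finger_force: 30.0
```

Call:
jog_arm(targets=[{"xyz": [-0.0125,0,0],"spin": 0},{"xyz": [-0.0125,0,0],"spin": 0},{"xyz": [-0.0125,0,0],"spin": 0},{"xyz": [-0.0125,0,0],"spin": 0},{"xyz": [-0.0125,0,0],"spin": 0},{"xyz": [-0.0125,0,0],"spin": 0},{"xyz": [-0.0125,0,0],"spin": 0},{"xyz": [-0.0125,0,0],"spin": 0},{"xyz": [0,0,0],"spin": 0},{"xyz": [0,0,0],"spin": 0}])

```text
time: 11.55
tool_pos: [491.0, 20.5, 13.9]
tcp_rot: [3.142, -0.0, 2.996]
contact_force: [0.6, -0.2, -1.3]
grip_width: 15.5
finger_force: 30.0
```

Call:
jog_arm(targets=[{"xyz": [-0.0125,0,0],"spin": 0},{"xyz": [-0.0125,0,0],"spin": 0},{"xyz": [-0.0125,0,0],"spin": 0},{"xyz": [-0.0125,0,0],"spin": 0},{"xyz": [-0.0125,0,0],"spin": 0},{"xyz": [-0.0125,0,0],"spin": 0},{"xyz": [0,0,0],"spin": 0},{"xyz": [0,0,0],"spin": 0},{"xyz": [0,0,0],"spin": 0},{"xyz": [0,0,0],"spin": 0}])

```text
time: 12.8
tool_pos: [496.5, 19.7, 13.8]
tcp_rot: [3.142, -0.001, 2.996]
contact_force: [-3.0, 1.2, -1.1]
grip_width: 15.3
finger_force: 30.0
```

Call:
jog_arm(targets=[{"xyz": [-0.0125,0,0],"spin": 0},{"xyz": [-0.0125,0,0],"spin": 0},{"xyz": [-0.0125,0,0],"spin": 0},{"xyz": [-0.0125,0,0],"spin": 0},{"xyz": [0,0,0],"spin": 0},{"xyz": [0,0,0],"spin": 0},{"xyz": [0,0,0],"spin": 0},{"xyz": [0,0,0],"spin": 0},{"xyz": [0,0,0],"spin": 0},{"xyz": [0,0,0],"spin": 0}])

```text
time: 14.05
tool_pos: [499.5, 19.3, 13.6]
tcp_rot: [-3.142, -0.003, 2.996]
contact_force: [-6.5, 0.7, -0.0]
grip_width: 15.5
finger_force: 30.0
```

Call:
jog_arm(targets=[{"xyz": [-0.0125,0,0],"spin": 0},{"xyz": [-0.0125,0,0],"spin": 0},{"xyz": [-0.0125,0,0],"spin": 0},{"xyz": [-0.0125,0,0],"spin": 0},{"xyz": [0,0,0],"spin": 0},{"xyz": [0,0,0],"spin": 0},{"xyz": [0,0,0],"spin": 0},{"xyz": [0,0,0],"spin": 0},{"xyz": [0,0,0],"spin": 0},{"xyz": [0,0,0],"spin": 0}])

```text
time: 15.3
tool_pos: [502.4, 18.8, 13.3]
tcp_rot: [-3.141, -0.005, 2.996]
contact_force: [-9.3, 0.7, 0.0]
grip_width: 15.6
finger_force: 30.0
```

Call:
jog_arm(targets=[{"xyz": [-0.0125,0,0],"spin": 0},{"xyz": [-0.0125,0,0],"spin": 0},{"xyz": [-0.0125,0,0],"spin": 0},{"xyz": [-0.0125,0,0],"spin": 0},{"xyz": [0,0,0],"spin": 0},{"xyz": [0,0,0],"spin": 0},{"xyz": [0,0,0],"spin": 0},{"xyz": [0,0,0],"spin": 0},{"xyz": [0,0,0],"spin": 0},{"xyz": [0,0,0],"spin": 0}])

```text
time: 16.55
tool_pos: [506.1, 17.9, 13.0]
tcp_rot: [-3.141, -0.006, 2.996]
contact_force: [-8.7, -0.6, -0.9]
grip_width: 15.7
finger_force: 30.0
```

Past the peak; continue gently.

Call:
jog_arm(targets=[{"xyz": [-0.0125,0,0],"spin": 0},{"xyz": [-0.0125,0,0],"spin": 0},{"xyz": [-0.0125,0,0],"spin": 0},{"xyz": [-0.0125,0,0],"spin": 0},{"xyz": [0,0,0],"spin": 0},{"xyz": [0,0,0],"spin": 0},{"xyz": [0,0,0],"spin": 0},{"xyz": [0,0,0],"spin": 0},{"xyz": [0,0,0],"spin": 0},{"xyz": [0,0,0],"spin": 0}])

```text
time: 17.8
tool_pos: [510.5, 17.0, 13.1]
tcp_rot: [-3.141, -0.005, 2.995]
contact_force: [-7.9, -1.9, -2.2]
grip_width: 15.6
finger_force: 30.1
```

Call:
jog_arm(targets=[{"xyz": [-0.0125,0,0],"spin": 0},{"xyz": [-0.0125,0,0],"spin": 0},{"xyz": [-0.0125,0,0],"spin": 0},{"xyz": [0,0,0],"spin": 0},{"xyz": [0,0,0],"spin": 0},{"xyz": [0,0,0],"spin": 0},{"xyz": [0,0,0],"spin": 0},{"xyz": [0,0,0],"spin": 0},{"xyz": [0,0,0],"spin": 0},{"xyz": [0,0,0],"spin": 0}])

```text
time: 19.05
tool_pos: [513.9, 16.5, 13.2]
tcp_rot: [-3.141, -0.004, 2.995]
contact_force: [-7.6, -3.9, -1.7]
grip_width: 15.8
finger_force: 30.1
```

Call:
jog_arm(targets=[{"xyz": [-0.0125,0,0],"spin": 0},{"xyz": [-0.0125,0,0],"spin": 0},{"xyz": [0,0,0],"spin": 0},{"xyz": [0,0,0],"spin": 0},{"xyz": [0,0,0],"spin": 0},{"xyz": [0,0,0],"spin": 0},{"xyz": [0,0,0],"spin": 0},{"xyz": [0,0,0],"spin": 0},{"xyz": [0,0,0],"spin": 0},{"xyz": [0,0,0],"spin": 0}])

```text
time: 20.3
tool_pos: [518.0, 16.8, 14.0]
tcp_rot: [3.141, 0.001, 2.996]
contact_force: [0.0, 0.3, -1.2]
grip_width: 15.6
finger_force: 30.0
```

Call:
jog_arm(targets=[{"xyz": [0.03,0,0],"spin": 0},{"xyz": [0.03,0,0],"spin": 0},{"xyz": [0.03,0,0],"spin": 0},{"xyz": [0.03,0,0],"spin": 0},{"xyz": [0.02,0,0],"spin": 0},{"xyz": [0.0125,0,0],"spin": 0},{"xyz": [0.0125,0,0],"spin": 0},{"xyz": [0,0,0],"spin": 0},{"xyz": [0,0,0],"spin": 0},{"xyz": [0,0,0],"spin": 0}])

```text
time: 21.55
tool_pos: [507.7, 18.1, 14.6]
tcp_rot: [3.141, 0.006, 2.996]
contact_force: [8.3, -0.9, -5.5]
grip_width: 15.9
finger_force: 30.0
```

Call:
jog_arm(targets=[{"xyz": [-0.05,0,0],"spin": 0},{"xyz": [-0.05,0,0],"spin": 0},{"xyz": [0,0,0.01],"spin": 0},{"xyz": [0,0,0.01],"spin": 0},{"xyz": [0,0,0],"spin": 0},{"xyz": [0,0,0],"spin": 0},{"xyz": [0,0,0],"spin": 0},{"xyz": [0,0,0],"spin": 0},{"xyz": [0,0,0],"spin": 0},{"xyz": [0,0,0],"spin": 0}])

```text
time: 22.8
tool_pos: [512.6, 17.4, 12.3]
tcp_rot: [3.141, 0.0, 2.996]
contact_force: [1.0, -0.1, -2.1]
grip_width: 15.9
finger_force: 30.0
```

Call:
jog_arm(targets=[{"xyz": [0,0,0.006],"spin": 0},{"xyz": [0,0,0.004],"spin": 0},{"xyz": [0,0,0],"spin": 0},{"xyz": [0,0,0],"spin": 0},{"xyz": [0,0,0],"spin": 0},{"xyz": [0,0,0],"spin": 0},{"xyz": [0,0,0],"spin": 0},{"xyz": [0,0,0],"spin": 0},{"xyz": [0,0,0],"spin": 0},{"xyz": [0,0,0],"spin": 0}])

```text
time: 24.05
tool_pos: [512.7, 17.4, 11.9]
tcp_rot: [3.142, 0.0, 2.996]
contact_force: [-1.7, -0.8, 5.3]
grip_width: 15.6
finger_force: 30.0
```

Call:
jog_arm(targets=[{"xyz": [0,0,0],"spin": 0},{"xyz": [0,0,0],"spin": 0},{"xyz": [0,0,0],"spin": 0},{"xyz": [0,0,0],"spin": 0},{"xyz": [0,0,0],"spin": 0},{"xyz": [0,0,0],"spin": 0},{"xyz": [0,0,0],"spin": 0},{"xyz": [0,0,0],"spin": 0},{"xyz": [0,0,-0.1],"spin": 0},{"xyz": [0,0,-0.2],"spin": 0}], gripper=45)

```text
time: 25.3
tool_pos: [512.3, 17.4, 36.0]
tcp_rot: [3.142, -0.001, 2.996]
contact_force: [-0.2, 0.6, -0.3]
grip_width: 41.0
finger_force: 0.0
```

Call:
jog_arm(targets=[{"xyz": [0,0,-0.4],"spin": 0},{"xyz": [0,0,-0.4],"spin": 0},{"xyz": [0,0,-0.4],"spin": 0},{"xyz": [0.3,0,-0.4],"spin": 0},{"xyz": [0.4,0,0],"spin": 0},{"xyz": [0.4,0,0],"spin": 0},{"xyz": [0,0,0],"spin": 0},{"xyz": [0,0,0],"spin": 0},{"xyz": [0,0,0],"spin": 0},{"xyz": [0,0,0],"spin": 0}])

```text
time: 26.55
tool_pos: [426.0, 30.0, 163.4]
tcp_rot: [3.141, -0.0, 2.996]
contact_force: [-0.4, -0.8, -0.6]
grip_width: 41.3
finger_force: 0.0
```

```bash
python3 - <<'E'
from h import *
st()
im=bot.capture("top"); s=bot.capture("scene")
a=cv2.resize(im[140:260,290:380],(450,600),interpolation=cv2.INTER_CUBIC)
b=cv2.resize(s[225:305,240:340],(750,600),interpolation=cv2.INTER_CUBIC)
cv2.imwrite("pics/f.png",cv2.resize(np.hstack([a,b]),(800,400)))
E
```

```text
time 26.55
tool_pos [426.008  30.039 163.409]
tcp_rot [ 3.141 -0.     2.996]
contact_force [-0.366 -0.837 -0.646]
grip_width 41.335
joint_positions [-0.11   0.234  1.872  0.     1.035 -1.534]
```

View pics/f.png

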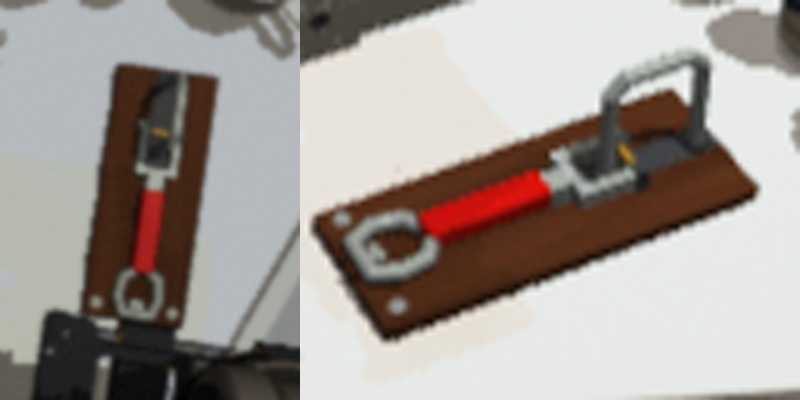

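The final view shows the opener flat on the dock plate with its grip towards the open front end. The front bar stands in the pocket, and the brass gate (625,152) is shut behind it.

```bash
python3 -c "
from plant import bot
print(bot.close_job())"
```

```text
the job is handed in; nothing more can be done
None
```

The opener is hooked on the ring's front bar with the gate shut, lying flat on the dock with its grip towards the open end; the highest push reading was about 9 N, a light pull confirmed the bar is caught, and the job is handed in.

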